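# Clamp up a press-pack diode stack in a swing-arm screw clamp

## Task

Clamp up the press-pack diodes for testing: back off the clamp's spindle (its thread may be left- or right-handed, so feel which way it gives), swing the arm well aside, then stack all the white capsules flat and centred on the copper seat, with the steel pressure disc centred on top. Swing the arm back to its stop over the stack and screw the pad down firmly on the disc. Leave the screwdriver, notes and meter where they are.

Things in the scene. Friction and masses are not known exactly. Their poses are not given: they have to be found in the camera images.
- clamp_a: Swing-arm screw clamp, 6 kg, standing on the bench. Only one of clamp_a and clamp_b is there (the other's parts read None); they look alike, but one has a left-hand, the other a right-hand thread; which is not known. Base plate 120 x 18 mm, from 60 mm in -x to 210 mm in +x of the seat axis; origin on its underside on that axis, z up. Pillar 30 mm across 150 mm from it in +x
- seat_a (a point): centre of the top face of the round copper seat of clamp_a, 36 mm across, 45 mm above the bench; it stands on a black insulator 52 mm across whose top is 26 mm above the bench; axes as clamp_a
- swing_a (a joint): Arm's swing about the pillar, rad: 0 at its stop, spindle exactly over the seat, arm pointing to clamp -x; grows to 1.7, clockwise from above, end going to clamp +y. Steel bar 26 mm wide, 122 to 144 mm above the bench; collar on the pillar 42 mm across, top at 148 mm; boss 38 mm across round the spindle, 150 mm from the pillar axis. Stays where left; takes 0.3 N m (5 N at 60 mm)
- spindle_a: Screw spindle with round steel pressure pad, 26 mm across, 10 mm thick; origin: centre of the pad's underside. Moves up and down in the arm without turning, 3.8 mm per rad of the knob (24 mm a turn): underside 79 mm above the bench at the lower stop, 107.5 mm at the upper. Starts within 1.5 mm of the lower stop
- knob_a: Black bar knob on the spindle: 50 mm (its x) by 14 mm (its y) by 22 mm high, origin at its centre, 93 mm above the pad's underside; hub 24 mm across, 10 mm high below it. Turns about the vertical, 7.5 rad stop to stop; rises and sinks with the spindle. Which way raises it must be tried. Turns at 0.1 N m, goes stiff at a stop or on a clamped stack; stays where left, holds the clamping force
- clamp_b: Swing-arm screw clamp, 6 kg, standing on the bench. Only one of clamp_a and clamp_b is there (the other's parts read None); they look alike, but one has a left-hand, the other a right-hand thread; which is not known. Base plate 120 x 18 mm, from 60 mm in -x to 210 mm in +x of the seat axis; origin on its underside on that axis, z up. Pillar 30 mm across 150 mm from it in +x
- seat_b (a point): centre of the top face of the round copper seat of clamp_b, 36 mm across, 45 mm above the bench; it stands on a black insulator 52 mm across whose top is 26 mm above the bench; axes as clamp_b
- swing_b (a joint): Arm's swing about the pillar, rad: 0 at its stop, spindle exactly over the seat, arm pointing to clamp -x; grows to 1.7, clockwise from above, end going to clamp +y. Steel bar 26 mm wide, 122 to 144 mm above the bench; collar on the pillar 42 mm across, top at 148 mm; boss 38 mm across round the spindle, 150 mm from the pillar axis. Stays where left; takes 0.3 N m (5 N at 60 mm)
- spindle_b: Screw spindle with round steel pressure pad, 26 mm across, 10 mm thick; origin: centre of the pad's underside. Moves up and down in the arm without turning, 3.8 mm per rad of the knob (24 mm a turn): underside 79 mm above the bench at the lower stop, 107.5 mm at the upper. Starts within 1.5 mm of the lower stop
- knob_b: Black bar knob on the spindle: 50 mm (its x) by 14 mm (its y) by 22 mm high, origin at its centre, 93 mm above the pad's underside; hub 24 mm across, 10 mm high below it. Turns about the vertical, 7.5 rad stop to stop; rises and sinks with the spindle. Which way raises it must be tried. Turns at 0.1 N m, goes stiff at a stop or on a clamped stack; stays where left, holds the clamping force
- capsule0: Press-pack diode capsule: flat round disc 42 mm across, 14 mm thick, white ceramic with steel flanges and contact faces (either side may be up), 60 to 120 g; origin: centre of one face, z along the axis to the other face. Two or three of the three are there, lying flat at the start on the bench mat (2 mm thick)
- capsule1: Press-pack diode capsule: flat round disc 42 mm across, 14 mm thick, white ceramic with steel flanges and contact faces (either side may be up), 60 to 120 g; origin: centre of one face, z along the axis to the other face. Two or three of the three are there, lying flat at the start on the bench mat (2 mm thick)
- capsule2: Press-pack diode capsule: flat round disc 42 mm across, 14 mm thick, white ceramic with steel flanges and contact faces (either side may be up), 60 to 120 g; origin: centre of one face, z along the axis to the other face. Two or three of the three are there, lying flat at the start on the bench mat (2 mm thick)
- disc: Plain steel pressure disc 32 mm across and 12 mm thick, 75 g (either side may be up); origin at the centre of one face, its z along the axis to the other face; starts flat on the mat
- screwdriver: bystander: red-handled screwdriver, 190 mm long, lying on the bench
- notes: bystander: block of sticky notes, 76 x 76 x 18 mm, lying on the bench
- meter: bystander: yellow multimeter, 150 x 75 x 34 mm, lying on the bench
Not all that is in view belongs to the job. What is shaped like the capsule1 but blue, pink or yellow is not meant.

How it is judged:
On the way, in this order (a step that is already met when the one before it is completed fails the run):
1. the clamp is opened: spindle backed off and arm swung well aside (value of joint each of swing_a, swing_b above 0.6 rad and z of spindle_a in the frame of clamp_a above 0.083 m and z of spindle_b in the frame of clamp_b above 0.083 m), for 0.2 s.
2. every capsule and the disc lie centred on the seat (horizontal distance between each of capsule0, capsule1, capsule2, disc and seat_a below 0.005 m and z of each of capsule0, capsule1, capsule2, disc in the frame of seat_a above -0.002 m and horizontal distance between each of capsule0, capsule1, capsule2, disc and seat_b below 0.005 m and z of each of capsule0, capsule1, capsule2, disc in the frame of seat_b above -0.002 m and (angle between capsule0's own z axis and vertical below 0.1 rad or angle between capsule0's own z axis and vertical above 3.04 rad) and (angle between capsule1's own z axis and vertical below 0.1 rad or angle between capsule1's own z axis and vertical above 3.04 rad) and (angle between capsule2's own z axis and vertical below 0.1 rad or angle between capsule2's own z axis and vertical above 3.04 rad) and (angle between disc's own z axis and vertical below 0.1 rad or angle between disc's own z axis and vertical above 3.04 rad) and linear speed of each of capsule0, capsule1, capsule2, disc below 0.02 m/s), for 0.2 s.
At the end, for the whole second after the job is handed in: Every capsule and the pressure disc lie flat (within 0.1 rad) in one stack on the copper seat, each within 5 mm of its axis, at rest; the arm is at its stop (within 0.05 rad) and the pad presses on the pressure disc with more than 8 N (all of step 2 and value of joint each of swing_a, swing_b below 0.05 rad and contact force between each of spindle_a, spindle_b and disc above 8 N); the robot touches nothing.
It fails at once if the screwdriver is pushed more than 30 mm away (distance of screwdriver from where it was at the start of the episode above 0.03 m).
It fails at once if the notes is pushed more than 30 mm away (distance of notes from where it was at the start of the episode above 0.03 m).
It fails at once if the meter is pushed more than 30 mm away (distance of meter from where it was at the start of the episode above 0.03 m).
Of clamp_a, clamp_b only 1 to 1 are there at a start; the rules pass over those that are not, and their reading is None.
Of capsule0, capsule1, capsule2 only 2 to 3 are there at a start; the rules pass over those that are not, and their reading is None.
At some moment in a run one of capsule0, capsule1, capsule2, disc may be knocked a few centimetres aside while the robot is not near it.
Once in a run the grip may slacken for a moment while it holds something.
It also fails if it takes over 210 s, if anything falls off the work surface, if the arm or the gripper's body presses on something with over 40 N, if the wrist force passes 120 N, or if a joint passes its speed limit or range.

## Robot

A 6-joint arm with a two-finger parallel gripper is mounted at the origin on the work surface. World frame = base frame: x ahead of the robot, y to its left, z up, the work surface at z = 0. Lengths are in m, angles in rad, forces in N, time in s.
With the tool pointing down it reaches from about 0.35 to 0.8 m from the base axis. Payload 7.3 kg.
Tool frame: the origin (TCP) lies at the very end of the fingers, on their centre line; the grasp point (between the pads) lies 19 mm behind it; z points along the fingers, y is the line along which they close (so a half turn about z gives the same grasp; the last joint's range is limited). The gripper opens to 85 mm and grips with 20 to 120 N. Pads are 22 mm wide; open, the fingers measure 114 mm over their backs; the gripper's body (76 mm by 85 mm) begins 54 mm behind the grasp point. The pads swing forward as they close: fully open they stand 13 mm farther back than shut.
Start: joints at [-0.146, 0.342, 1.524, -0, 1.275, -0.146], TCP at [0.525, 0, 0.231] pointing down, gripper open.
Joint ranges: [-2.53, 2.53], [-0.77, 2.02], [0.04, 2.7], [-1, 4.14], [0.28, 2.66], [-3.11, 3.11]. Speed limits (rad/s): [2.57, 2.57, 3.14, 3.14, 3.14, 3.14].

## Interface

Orientations are given as a unit quaternion [w, x, y, z].
In Python, from station import r gives the robot as it stands. The module is installed in compiled form; this text tells all that it offers. Calls block until the motion is done:
- r.reach(position, orientation): joint-space move of the TCP to a pose.
- r.line_to(position, speed=0.15, rotation=None, threshold=None): straight line of the TCP; rotation=None keeps the orientation; speed is the mean speed in m/s. With threshold (N) it stops when the force on the tool has changed by that much, and returns True; else False.
- r.move_joints(angles): joint-space move.
- r.command_gripper(opening, effort=None): opening from 0.0 (shut) to 1.0 (fully open); effort is the grip in N (None keeps the last); returns when the fingers have stopped.
- r.hold(seconds).
- r.ik(position, orientation): joint angles nearest the present ones, or None.
- r.state(): the state.
- r.capture(name): name is "scene" or "side" or "wrist"; returns a dict with "img" (400x640x3 uint8, blue, green, red), "K" (3x3 intrinsics, pixels), "k1" (the pictures are not rectified: a ray, as slopes to the right and down, at radius r is drawn at 1 + k1 r^2 times it, then the intrinsics apply), "xyz" and "orientation" of the camera in the world. Camera axes: x right, y up, looking along -z (the intrinsics and any distortion apply to the point x, -y, -z); pixel columns grow to the right and rows downward; lengths in m; the calibration is good to about 2 mm. A picture is of the moment at which its call begins. There is no depth.
A pose or a line that the arm cannot do raises r.PlanningError and nothing moves.
- r.sign_off(): hands the job in; it is judged then, once.
Trained networks look in the newest picture that a camera, given by its name, has taken for a name from the list of things; names that differ only in an ending like _2 or _b are one class to them, and where a whole thing is asked for, a point or a joint stands for the part that bears it (a point fixed in the world has none). Each returns a list of dicts, best first, with "p" (0 to 1); they miss things now and then, are a little off and sometimes report something else, mostly with a low value. They report only what shows in the picture. A call takes as long as a camera call. They do not tell look-alikes from the thing itself.
- r.cut_out(thing, camera): "region" (400x640 bool, what is visible of it) and "rect" ([centre column, centre row, width, height] in pixels, round what is visible of it).
- r.landmark_of(thing, camera): "uv" ([column, row] in pixels: a listed point, or the origin of a listed thing).
The state is a dict: "time_s": time; "joint_positions": joint angles; "qd": joint speeds; "tau": joint torques, N m; "tool_pos": TCP position; "ee_rot": TCP orientation; "wrist_force": force on the tool from outside, world axes, zero at the start; "ft_torque": the same for the moment, N m; "finger_gap": opening from 0.0 (shut) to 1.0 (fully open); "grasp_force": force on a finger pad.
Only numpy, scipy, OpenCV 4.12 (cv2) and the standard library are available. Lean on these libraries where they do the work, as an engineer would, in place of code of your own. Each camera call takes 0.05 s, during which the arm holds its last target. There are 200 camera calls.

## Working session

There is one attempt and no reset: what is moved stays moved. The work goes in short steps, each a Python script; the robot and the scene stay as the last script left them, time stands still between calls to the robot, and variables do not carry over. Pictures are saved under pics/ and viewed, at most 14 in all, crops included, and the job is handed in when it is done.

```bash
mkdir -p pics; cat > h.py <<'E'
import numpy as np, cv2
from scipy.spatial.transform import Rotation as R
from station import r
def rot(q): return R.from_quat([q[1],q[2],q[3],q[0]]).as_matrix()
def ray(c,uv):
    K=c["K"]; p=np.array([(uv[0]-K[0][2])/K[0][0],(uv[1]-K[1][2])/K[1][1]])
    q=p.copy()
    for _ in range(20): q=p/(1+c["k1"]*(q@q))
    return np.array(c["xyz"]), rot(c["orientation"])@np.array([q[0],-q[1],-1.])
def at_z(c,uv,z):
    o,d=ray(c,uv); return o+d*(z-o[2])/d[2]
def proj(c,X):
    v=rot(c["orientation"]).T@(np.array(X)-np.array(c["xyz"])); p=np.array([v[0],-v[1]])/-v[2]
    p=p*(1+c["k1"]*(p@p)); K=c["K"]; return np.array([K[0][0]*p[0]+K[0][2],K[1][1]*p[1]+K[1][2]])
def down(yaw):  # tool z down, tool y axis at world angle yaw
    y=np.array([np.cos(yaw),np.sin(yaw),0]); z=np.array([0,0,-1.]); x=np.cross(y,z)
    q=R.from_matrix(np.stack([x,y,z],1)).as_quat(); return [q[3],q[0],q[1],q[2]]
E
python3 - <<'E'
from h import *
for n in ["scene","side","wrist"]:
    c=r.capture(n); cv2.imwrite(f"pics/{n}0.png",c["img"]); print(n,np.round(c["xyz"],3),c["K"][0][0])
    for t,z in [("clamp_a",0),("seat_a",.045),("knob_a",.173),("spindle_a",.08),("capsule0",.009),("disc",.008),("screwdriver",.01),("notes",.01),("meter",.02)]:
        for d in r.landmark_of(t,n): 
            if d["p"]>.2: print(" ",t,round(d["p"],2),np.round(d["uv"]),np.round(at_z(c,d["uv"],z),3))
print(r.state())
E
```

```text
scene [ 1.174 -0.126  0.942] 443.1067368729975
  clamp_a 0.89 [417. 235.] [0.527 0.103 0.   ]
  seat_a 0.88 [418. 223.] [0.521 0.096 0.045]
  knob_a 0.5 [445. 194.] [0.531 0.134 0.173]
  capsule0 0.77 [332. 251.] [ 0.591 -0.114  0.009]
  capsule0 0.76 [328. 214.] [ 0.48  -0.129  0.009]
  capsule0 0.65 [269. 248.] [ 0.591 -0.271  0.009]
  capsule0 0.63 [295. 165.] [ 0.309 -0.229  0.009]
  capsule0 0.6 [291. 217.] [ 0.494 -0.224  0.009]
  capsule0 0.54 [296. 196.] [ 0.421 -0.216  0.009]
  disc 0.54 [267. 196.] [ 0.427 -0.294  0.008]
  screwdriver 0.62 [293. 326.] [ 0.791 -0.193  0.01 ]
  notes 0.86 [208. 177.] [ 0.369 -0.471  0.01 ]
  notes 0.63 [294. 327.] [ 0.793 -0.192  0.01 ]
  meter 0.57 [174. 232.] [ 0.565 -0.515  0.02 ]
side [ 0.2   -0.792  0.87 ] 447.85720460193926
  clamp_a 0.96 [266. 170.] [0.523 0.093 0.   ]
  seat_a 0.98 [262. 156.] [0.52  0.104 0.045]
  knob_a 0.61 [257. 115.] [0.528 0.118 0.173]
  spindle_a 0.56 [261. 139.] [0.536 0.131 0.08 ]
  capsule0 0.8 [278. 265.] [ 0.409 -0.223  0.009]
  capsule0 0.74 [303. 252.] [ 0.474 -0.221  0.009]
  capsule0 0.72 [321. 207.] [
[... 1146 characters left out ...]
': array([-1.46016146e-01,  3.42047634e-01,  1.52413128e+00, -1.80366083e-05,
        1.27540938e+00, -1.45987212e-01]), 'qd': array([-7.10401943e-04, -5.37301871e-05, -2.18836475e-03, -1.80841520e-05,
       -6.15184992e-04, -4.26785847e-04]), 'tau': array([ 3.90661680e-04, -4.33557343e+01, -2.46271223e+01, -2.63777019e-04,
        2.64111122e-04, -4.52373285e-06]), 'tool_pos': array([5.25000726e-01, 8.20739547e-06, 2.31285829e-01]), 'ee_rot': array([ 6.89704630e-06,  7.07115154e-01,  7.07098408e-01, -5.62295993e-06]), 'wrist_force': array([-0.12384285,  0.69307763,  0.57781618]), 'ft_torque': array([0.00705729, 0.03540143, 0.03453081]), 'grasp_force': 0.0, 'finger_gap': 1.0000077992625858}
```

View pics/scene0.png

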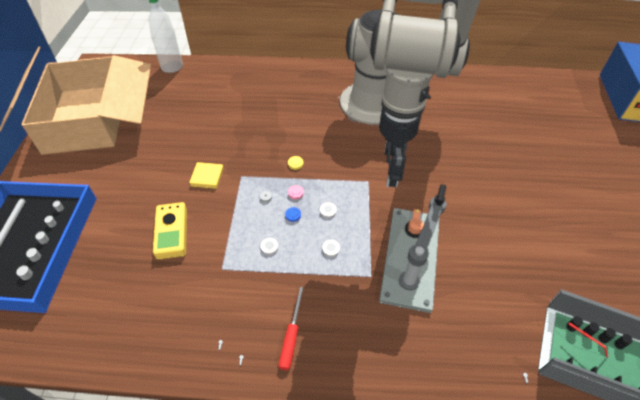

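View pics/side0.png

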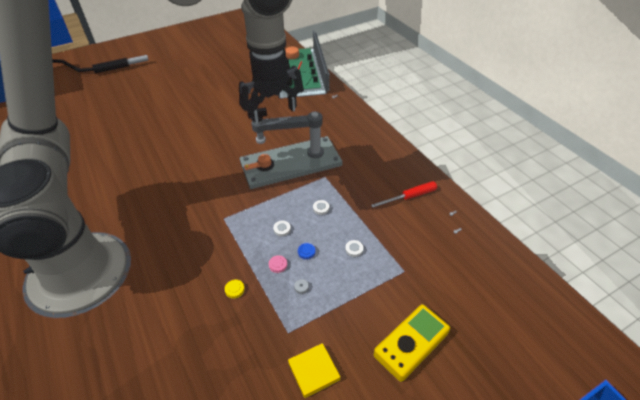

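The side and scene pictures agree. The three white capsules are at about (0.587,-0.115), (0.471,-0.138) and (0.588,-0.269), and the disc is at (0.426,-0.296). The pink, blue and yellow discs are look-alikes. The clamp seat is near (0.521,0.10), with the pillar towards +x. Next I'll look at the clamp from above.

```bash
python3 - <<'E'
from h import *
r.reach([0.55,0.03,0.38],down(0))
c=r.capture("wrist"); cv2.imwrite("pics/w1.png",c["img"]); print(np.round(c["xyz"],3),np.round(rot(c["orientation"]),3).tolist())
for t,z in [("clamp_a",0),("seat_a",.045),("knob_a",.172),("spindle_a",.08),("swing_a",.144)]:
    for d in r.landmark_of(t,"wrist"): print(" ",t,round(d["p"],2),np.round(d["uv"]),np.round(at_z(c,d["uv"],z),4))
for d in r.cut_out("knob_a","wrist")[:1]:
    m=d["region"].astype(np.uint8); pts=np.argwhere(m)[:,::-1].astype(float)
    W=np.array([at_z(c,p,.183)[:2] for p in pts]); b=cv2.minAreaRect((W*1000).astype(np.float32)); print("knob",d["p"],b)
for t in ["scene","side"]:
    c=r.capture(t)
    for n,z in [("seat_a",.045),("knob_a",.172)]:
        for d in r.landmark_of(n,t): print(t,n,round(d["p"],2),np.round(at_z(c,d["uv"],z),4))
E
```

```text
[0.551 0.11  0.522] [[1.0, -0.001, -0.001], [0.001, 0.949, 0.315], [0.001, -0.315, 0.949]]
  clamp_a 0.4 [334. 226.] [ 0.5805 -0.1229  0.    ]
  seat_a 0.96 [304. 117.] [0.5256 0.0895 0.045 ]
  seat_a 0.58 [267. 299.] [ 0.4455 -0.264   0.045 ]
  knob_a 0.78 [300.  94.] [0.529  0.1213 0.172 ]
  spindle_a 0.82 [306.  96.] [0.532  0.1215 0.08  ]Traceback (most recent call last):
  File "<stdin>", line 5, in <module>
ValueError: it knows: capsule, clamp, disc, knob, meter, notes, screwdriver, seat, spindle
```

View pics/w1.png

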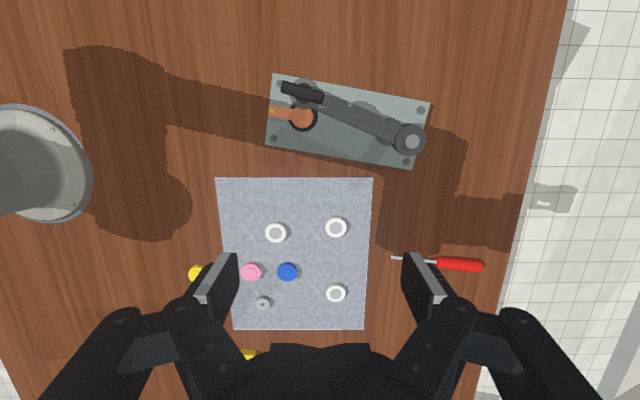

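The wrist view shows the clamp plate with corners at about (275,73), (431,101), (411,170) and (265,145). The seat is at (302,117), the knob at (302,93) and the collar at (411,139). The spindle is already about 30 mm off the seat axis, so the arm starts slightly swung. I'll measure it with the tool turned so that the camera sits over the clamp.

```bash
python3 - <<'E'
from h import *
c=r.capture("wrist")
P=[at_z(c,u,.018) for u in [(275,73),(431,101),(411,170),(265,145)]]; print(np.round(P,4)); print("collar",np.round(at_z(c,(411,139),.148),4))
def meas(pos):
    r.reach(pos,down(0)); c=r.capture("wrist")
    for t,z in [("seat_a",.045),("knob_a",.172),("spindle_a",.0797)]:
        for d in r.landmark_of(t,"wrist")[:1]: print(" ",t,round(d["p"],2),np.round(d["uv"]),np.round(at_z(c,d["uv"],z),4))
    for d in r.cut_out("knob_a","wrist")[:1]:
        pts=np.argwhere(d["region"])[:,::-1].astype(float)
        W=np.array([at_z(c,p,.183)[:2] for p in pts]); print("knob",d["p"],cv2.minAreaRect((W*1000).astype(np.float32)))
    return c
c=meas([0.52,-0.08,0.36]); 
c=meas([0.52,-0.02,0.32]); cv2.imwrite("pics/w2.png",c["img"][:300,120:520])
for t in ["scene","side"]:
    c=r.capture(t)
    for n,z in [("seat_a",.045),("knob_a",.172),("spindle_a",.0797)]:
        for d in r.landmark_of(n,t)[:1]: print(t,n,round(d["p"],2),np.round(at_z(c,d["uv"],z),4))
E
```

```text
[[ 0.4778  0.1581  0.018 ]
 [ 0.7384  0.1151  0.018 ]
 [ 0.7164 -0.0037  0.018 ]
 [ 0.4547  0.0409  0.018 ]]
collar [0.6697 0.0667 0.148 ]
  seat_a 0.76 [322.  37.] [0.5255 0.0917 0.045 ]
  spindle_a 0.51 [320.  37.] [0.522  0.084  0.0797]
  seat_a 0.67 [320.  84.] [0.5223 0.0869 0.045 ]
  knob_a 0.86 [330.  33.] [0.5308 0.123  0.172 ]
  spindle_a 0.8 [329.  53.] [0.5324 0.1209 0.0797]
knob 0.76 ((530.5322265625, 117.71952056884766), (22.765037536621094, 49.348731994628906), 75.45393371582031)
scene seat_a 0.77 [0.5199 0.0952 0.045 ]
scene knob_a 0.6 [0.5296 0.1247 0.172 ]
side seat_a 0.6 [0.5215 0.0923 0.045 ]
side knob_a 0.49 [0.5381 0.1308 0.172 ]
side spindle_a 0.68 [0.5284 0.1308 0.0797]
```

View pics/w2.png

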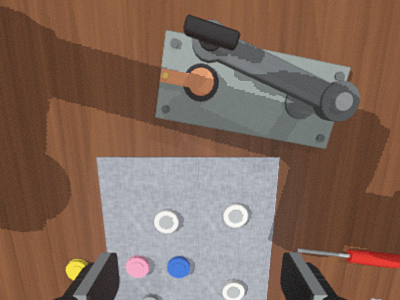

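The fitted clamp pose has yaw ≈ -0.166, the seat at about (0.523,0.0905) and the pillar at (0.671,0.066). The arm is swung about 0.21 rad, and the knob is at (0.530,0.122) with its bar at about -0.32 rad. Next I'll grip the knob and feel which way it turns.

```bash
cat >> h.py <<'E'
SEAT=np.array([.523,.0905]); CY=-.166; PIL=SEAT+.150*np.array([np.cos(CY),np.sin(CY)])
def spin_xy(s): # spindle xy at swing s (clockwise)
    a=CY+np.pi-s; return PIL+.150*np.array([np.cos(a),np.sin(a)])
def q6(xy,z,yaw):
    q=r.ik([*xy,z],down(yaw)); return None if q is None else q[5]
def st():
    s=r.state(); return s["wrist_force"],s["ft_torque"]
E
python3 - <<'E'
from h import *
xy=np.array([.530,.122]); y0=-.32+np.pi/2
for k in (-2,-1,0,1): print(k,q6(xy,.166,y0+k*np.pi),q6(xy,.166,y0+.3+k*np.pi))
print(spin_xy(.21))
q=r.ik([*xy,.23],down(y0-np.pi)); print(q)
r.reach([*xy,.23],down(y0-np.pi)); 
q0=r.state()["joint_positions"];print(q0)
r.line_to([*xy,.166],speed=.1,threshold=8)
print("z",r.state()["tool_pos"])
r.command_gripper(0,40); s=r.state(); print(s["finger_gap"],s["grasp_force"],*st(),r.state()["tool_pos"])
y=y0-np.pi
for i in range(5):
    y+=.1; r.line_to([*xy,.166],speed=.05,rotation=down(y)); r.hold(.1); print(i,*[np.round(v,2) for v in st()])
E
```

```text
-2 -1.1654921821639301 -1.465492182163931
-1 1.9761004714258625 1.6761004714258627
0 -1.1654921821639301 -1.4654921821639304
1 1.9761004714258634 1.6761004714258627
[0.53141691 0.12079463]
[ 8.53041446e-02  3.77631111e-01  1.47413090e+00 -4.44089210e-16
  1.28983064e+00  1.97610047e+00]
[ 8.50499609e-02  3.77491039e-01  1.47393812e+00 -5.83109086e-05
  1.28989130e+00  1.97545654e+00]
z [0.53040704 0.12200627 0.16652308]
0.15491211973177132 43.387441635131836 [-0.77791952  0.56879809  2.32998603] [0.0646417  0.12985624 0.02654507] [0.530045   0.12208263 0.16627588]
0 [-1.96  1.37  5.4 ] [0.07 0.31 0.06]
1 [-2.71  0.58  7.58] [0.09 0.38 0.07]
2 [-1.55  1.13  8.65] [0.14 0.33 0.06]
3 [-2.62  0.51 11.88] [0.22 0.5  0.04]
4 [-2.73  1.45 13.76] [0.27 0.62 0.05]
```

The knob turns freely at +yaw, and the tool is being pushed up, so counter-clockwise raises the spindle. I'll follow the helix upward.

```bash
python3 - <<'E'
from h import *
xy=np.array([.530,.122]); y=-.32+np.pi/2-np.pi+.5; z=.166+.0019
r.line_to([*xy,z],speed=.01)
def turn(y,z,tot,n):
    for i in range(n):
        y+=tot/n; z+=.0038*tot/n; r.line_to([*xy,z],speed=.0025,rotation=down(y)); f,t=st(); print(np.round(f,1),round(t[2],2),round(r.state()["joint_positions"][5],2))
    return y,z
y,z=turn(y,z,4.3,6)
r.command_gripper(.45); y-=np.pi; r.line_to([*xy,z],speed=.05) 
r.line_to([*xy,z+.03],speed=.1); r.reach([*xy,z+.03],down(y)); r.line_to([*xy,z],speed=.1); r.command_gripper(0,40)
y,z=turn(y,z,1.8,3)
print(r.state()["time_s"],y,z)
c=r.capture("side"); cv2.imwrite("pics/s2.png",c["img"][60:260,180:430].repeat(2,0).repeat(2,1))
E
```

```text
[-2.8  2.1  4.5] -0.02 0.76
[-3.4  1.6  6.9] -0.08 0.04
[-4.8  1.6  7.3] -0.07 -0.67
[-6.  -0.6  8.5] -0.12 -1.39
[-5.  -1.2  7.7] -0.08 -2.11
[-3.7 -0.6  6.5] -0.07 -2.82
[-4.4  0.6  5.6] -0.04 -0.28
[-4.2  0.4  6. ] -0.06 -0.88
[-5.9  0.5  7.1] -0.04 -1.48
23.2583 1.5676110196153101 0.19108
```

View pics/s2.png

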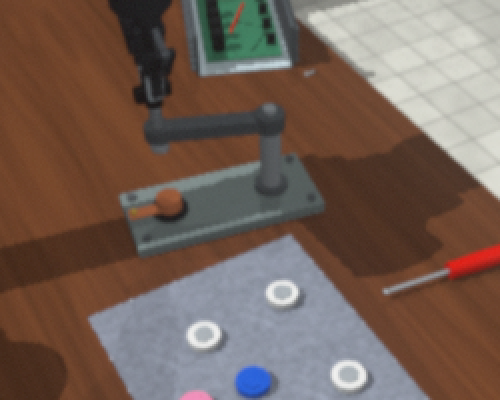

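The pad is now up near the boss and still gripped. I'll swing the arm aside with the same grip, following the arc.

```bash
python3 - <<'E'
from h import *
off=np.array([.530,.122])-spin_xy(.21); y=1.5676; z=.191
for s in np.arange(.31,1.26,.1):
    r.line_to([*(spin_xy(s)+off),z],speed=.08,rotation=down(y-(s-.21)))
print(*[np.round(v,2) for v in st()], r.state()["finger_gap"])
yy=y-(s-.21); p=spin_xy(s)+off
r.command_gripper(.5); r.line_to([*p,z+.05],speed=.15)
# look at the pieces and the seat
r.reach([.5,-.08,.30],down(0)); c=r.capture("wrist"); cv2.imwrite("pics/w3.png",c["img"])
for t,zz in [("seat_a",.045),("knob_a",.198),("capsule0",.016),("disc",.014)]:
    for d in r.landmark_of(t,"wrist"): print(t,round(d["p"],2),np.round(d["uv"]),np.round(at_z(c,d["uv"],zz),4))
    for d in r.cut_out(t,"wrist"): print("   rect",round(d["p"],2),np.round(d["rect"]),np.round(at_z(c,d["rect"][:2],zz),4))
print(s,r.state()["time_s"])
E
```

```text
[0.92 0.31 4.88] [ 0.1  -0.16 -0.17] 0.15408792030479473
seat_a 0.69 [334.  29.] [0.5195 0.0895 0.045 ]
   rect 0.7 [402.  54. 240. 106.] [0.6072 0.0614 0.045 ]
capsule0 0.9 [264. 240.] [ 0.4093 -0.2152  0.016 ]
capsule0 0.88 [303. 243.] [ 0.4757 -0.2192  0.016 ]
capsule0 0.83 [297. 187.] [ 0.4666 -0.1224  0.016 ]
capsule0 0.74 [368. 181.] [ 0.5771 -0.1122  0.016 ]
capsule0 0.67 [207. 243.] [ 0.3143 -0.2207  0.016 ]
capsule0 0.43 [367. 269.] [ 0.5849 -0.269   0.016 ]
   rect 0.97 [370. 187.  30.  28.] [ 0.5811 -0.122   0.016 ]
   rect 0.92 [296. 191.  25.  28.] [ 0.4663 -0.1297  0.016 ]
   rect 0.83 [263. 242.  26.  22.] [ 0.4083 -0.2181  0.016 ]
   rect 0.79 [205. 248.  26.  24.] [ 0.3093 -0.2298  0.016 ]
   rect 0.6 [308. 243.  28.  21.] [ 0.4835 -0.22    0.016 ]
disc 0.43 [281. 277.] [ 0.4349 -0.2875  0.014 ]
   rect 0.52 [284. 279.   2.  17.] [ 0.4399 -0.292   0.014 ]
1.2100000000000004 29.2167
```

View pics/w3.png

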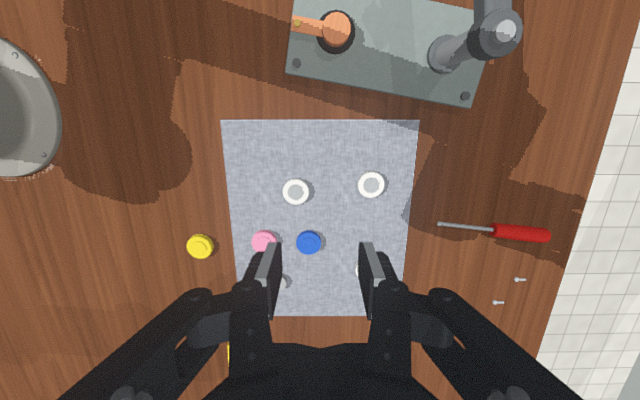

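The arm is clear of the seat at about 1.2 rad. The white capsules are at (296,191) and (370,185), the third is behind the right finger, and the disc is behind the left finger. Next I'll pin down the seat axis from two opposite camera headings.

```bash
cat >> h.py <<'E'
def look(xy,yaw,h=.25,dist=.14):
    """wrist picture with xy near the image centre; camera sits on tool +x side"""
    x=np.array([np.sin(yaw),-np.cos(yaw)])*-1
    p=np.array(xy)+x*(dist-.08); r.reach([*p,h],down(yaw)); r.hold(.2); return r.capture("wrist")
E
python3 - <<'E'
from h import *
ims=[]
for yaw in (0,np.pi/2,-np.pi/2+.0):
  try:
    c=look(SEAT,yaw,.27); 
    for d in r.landmark_of("seat_a","wrist")[:1]: print(yaw,round(d["p"],2),np.round(d["uv"]),np.round(at_z(c,d["uv"],.045),4))
    p=proj(c,[*SEAT,.045]); hsv=cv2.cvtColor(c["img"],cv2.COLOR_BGR2HSV)
    im=c["img"].copy()
    for rad,z,col in ((.018,.045,(0,255,0)),(.026,.026,(255,0,255))):
        for a in np.arange(0,6.28,.1):
            u=proj(c,[SEAT[0]+rad*np.cos(a),SEAT[1]+rad*np.sin(a),z]); cv2.circle(im,tuple(np.int32(np.round(u))),0,col,-1)
    u,v=np.int32(p); x0=min(max(u-50,0),540);y0=min(max(v-50,0),300); ims.append(cv2.resize(im[y0:y0+100,x0:x0+100],(260,260),interpolation=0)); print(p,r.state()["tool_pos"])
  except r.PlanningError as e: print(yaw,e)
cv2.imwrite("pics/seat.png",np.hstack(ims)); print(r.state()["time_s"])
E
```

```text
0 0.66 [318. 209.] [0.5238 0.0909 0.045 ]
[317.84392157 209.24756929] [0.52327461 0.14946543 0.27022895]
1.5707963267948966 0.59 [324. 210.] [0.5243 0.0961 0.045 ]
[320.26872137 209.63853176] [0.46304319 0.09056884 0.26995386]
-1.5707963267948966 0.95 [320. 214.] [0.5209 0.0894 0.045 ]
[318.74435794 212.36450351] [0.5829675  0.09052628 0.27001595]
35.1667
```

View pics/seat.png

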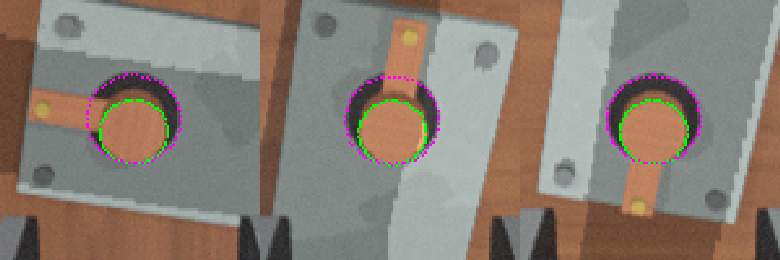

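The overlay matches the copper seat to under 1 mm in all three headings, so SEAT is confirmed. I'll pick and place the first capsule, squeezing it both ways so that it is centred in the grip.

```bash
cat >> h.py <<'E'
def find(thing,xy,z,tol=.06):
    """refine the position of a thing near xy by a close wrist look"""
    c=look(xy,0,.25); best=None
    for d in r.cut_out(thing,"wrist"):
        p=at_z(c,d["rect"][:2],z)[:2]; e=np.linalg.norm(p-xy)
        if d["p"]>.2 and e<tol and (best is None or e<np.linalg.norm(best-xy)): best=p
    return best,c
def pick(xy,zg,y1,y2,op):
    r.command_gripper(op,20)
    r.reach([*xy,.09],down(y1)); r.line_to([*xy,zg],speed=.12,threshold=10); r.command_gripper(0,20); g1=r.state()["finger_gap"]
    r.command_gripper(op,20); r.line_to([*xy,zg+.03],speed=.15); r.line_to([*xy,zg+.03],speed=.1,rotation=down(y2)) if False else r.reach([*xy,zg+.03],down(y2))
    r.line_to([*xy,zg],speed=.12,threshold=10); r.command_gripper(0,20); r.command_gripper(0,40); s=r.state(); print("pick gaps",g1,s["finger_gap"],s["grasp_force"],s["tool_pos"])
    zr=s["tool_pos"][2]; r.line_to([*xy,.20],speed=.2); s=r.state(); print(" lifted gap",s["finger_gap"],s["grasp_force"]); return zr
def place(zr,lvl,y2,op,base=.002):
    """put the held piece with its underside lvl above bench"""
    z=zr-base+lvl
    r.reach([*SEAT,max(.20,z+.02)],down(y2)); r.line_to([*SEAT,z+.012],speed=.15); print(" before set: gap",r.state()["finger_gap"])
    hit=r.line_to([*SEAT,z-.002],speed=.02,threshold=4); print(" set",hit,r.state()["tool_pos"]-[*SEAT,z])
    r.command_gripper(op,20); r.line_to([*SEAT,z+.09],speed=.15)
def check(lvl,rad=.021,name=None):
    """overlay of the expected circle at top height lvl"""
    c=look(SEAT,0,.27); im=c["img"].copy()
    for a in np.arange(0,6.28,.1):
        u=proj(c,[SEAT[0]+rad*np.cos(a),SEAT[1]+rad*np.sin(a),lvl]); cv2.circle(im,tuple(np.int32(np.round(u))),0,(0,255,0),-1)
    u,v=np.int32(proj(c,[*SEAT,lvl])); im=cv2.resize(im[v-60:v+60,u-60:u+60],(360,360),interpolation=0)
    if name: cv2.imwrite(name,im)
    return c
E
python3 - <<'E'
from h import *
p,c=find("capsule0",np.array([.582,-.117]),.009); print(p); 
zr=pick(p,.004,0,np.pi/2,.75)
place(zr,.045,np.pi/2,.75)
c=check(.059,name="pics/c1.png")
for d in r.landmark_of("capsule0","wrist"): print(round(d["p"],2),np.round(at_z(c,d["uv"],.052),4))
for d in r.cut_out("capsule0","wrist"): print(round(d["p"],2),np.round(at_z(c,d["rect"][:2],.052),4))
print(r.state()["time_s"])
E
```

```text
[ 0.58097543 -0.1211409 ]
pick gaps 0.47804603053288447 0.46991934223070114 39.494125843048096 [ 0.58157224 -0.12124494  0.00514825]
 lifted gap 0.46993048215126465 40.393332839012146
 before set: gap 0.4671818211844504
 set True [-1.29100115e-04  5.26386288e-05  2.05065850e-05]
0.79 [ 0.4765 -0.0811  0.052 ]
0.76 [0.5246 0.0946 0.052 ]
0.69 [ 0.3309 -0.1701  0.052 ]
0.9 [0.5255 0.0875 0.052 ]
0.75 [ 0.3267 -0.1823  0.052 ]
0.72 [ 0.4716 -0.0915  0.052 ]
49.0083
```

View pics/c1.png

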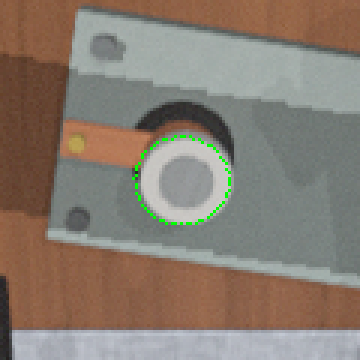

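The first capsule is dead centre on the seat. Next are the other two, with a colour check added.

```bash
cat >> h.py <<'E'
def find_white(xy,z=.009,tol=.08):
    c=look(xy,0,.25); hsv=cv2.cvtColor(c["img"],cv2.COLOR_BGR2HSV); L=[]
    for d in r.cut_out("capsule0","wrist"):
        p=at_z(c,d["rect"][:2],z)[:2]; s=np.median(hsv[d["region"]][:,1]); print("  cand",round(d["p"],2),np.round(p,3),s)
        if s<60 and d["p"]>.2 and np.linalg.norm(p-xy)<tol: L.append(p)
    return min(L,key=lambda p:np.linalg.norm(p-xy))
E
python3 - <<'E'
from h import *
for i,xy in enumerate([(.467,-.129),(.587,-.269)]):
    p=find_white(np.array(xy)); print(p)
    zr=pick(p,.004,0,np.pi/2,.75)
    if r.state()["finger_gap"]<.4: print("LOST"); break
    place(zr,.059+.014*i,np.pi/2,.75); print(r.state()["time_s"])
c=check(.087,name="pics/c3.png")
for d in r.cut_out("capsule0","wrist"): print(round(d["p"],2),np.round(at_z(c,d["rect"][:2],.08),4))
E
```

```text
cand 0.93 [ 0.3   -0.231] 172.0
  cand 0.8 [0.532 0.098] 5.0
  cand 0.77 [ 0.407 -0.224] 69.0
  cand 0.75 [ 0.483 -0.224] 161.0
  cand 0.58 [ 0.463 -0.134] 2.0
[ 0.4632438  -0.13415912]
pick gaps 0.47989842019052725 0.4651473897950287 39.22304928302765 [ 0.4636767  -0.13428274  0.00499626]
 lifted gap 0.4648238204819819 40.40502727031708
 before set: gap 0.46703796261457303
 set True [-9.38958261e-05  3.63028732e-05  5.67760829e-05]
60.1417
  cand 0.89 [ 0.622 -0.301] 5.0
  cand 0.89 [ 0.482 -0.223] 168.0
  cand 0.89 [ 0.406 -0.221] 76.0
[ 0.62202645 -0.30128328]
pick gaps 0.48042663735108615 0.47047009227065006 39.79996919631958 [ 0.6226819  -0.30160726  0.00531231]
 lifted gap 0.46720780009795343 40.38622856140137
 before set: gap 0.4667308495472201
 set True [-8.64283330e-05  3.33441233e-05 -2.68365983e-05]
72.1333
0.86 [0.5251 0.0879 0.08  ]
0.8 [ 0.342  -0.1523  0.08  ]
0.52 [0.5281 0.109  0.08  ]
```

View pics/c3.png

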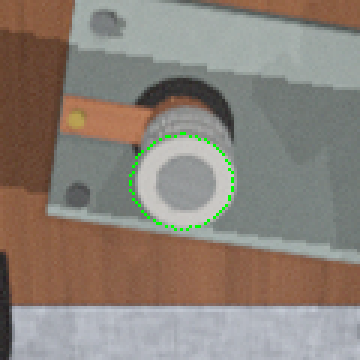

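The three capsules are stacked concentrically on the overlay. The third had been knocked about 45 mm aside and was found again. Next is the disc.

```bash
python3 - <<'E'
from h import *
p,c=find("disc",np.array([.428,-.294]),.008); print(p)
if p is None: 
    for d in r.landmark_of("disc","wrist"): print(d["p"],at_z(c,d["uv"],.008))
else:
    zr=pick(p,.004,0,np.pi/2,.62)
    if r.state()["finger_gap"]<.3: print("LOST")
    else: place(zr,.087,np.pi/2,.62)
c=check(.099,.016,name="pics/c4.png"); print(r.state()["time_s"])
E
```

```text
[ 0.42937199 -0.29836563]
pick gaps 0.36029067579052493 0.3479501057398627 38.970569372177124 [ 0.42980992 -0.29877615  0.0049783 ]
 lifted gap 0.3461649012061538 39.56036388874054
 before set: gap 0.3461359547180111
 set True [-8.32167579e-05  1.87649149e-05 -4.92828096e-06]
87.7583
```

View pics/c4.png

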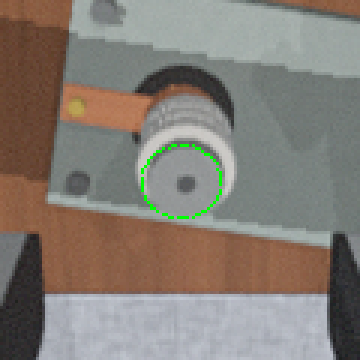

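The disc is centred to within about 1 mm. Next I'll re-grip the knob where I left it, swing the arm back to its stop and feel for it.

```bash
python3 - <<'E'
from h import *
off=np.array([.530,.122])-spin_xy(.21); y=1.5676-1.0; z=.191
p=spin_xy(1.21)+off
r.command_gripper(.5); r.reach([*p,.26],down(y)); print(r.state()["joint_positions"][5])
print("hit",r.line_to([*p,z],speed=.08,threshold=8)); r.command_gripper(0,40); s=r.state(); print(s["finger_gap"],s["grasp_force"],*[np.round(v,2) for v in st()])
f0=None
for sw in list(np.arange(1.11,.05,-.1))+[.06,.04,.02,0,-.01,-.02,-.03]:
    k=np.clip((sw)/.21,0,1)
    r.line_to([*(spin_xy(sw)+off),z],speed=.08 if sw>.05 else .02,rotation=down(y+1.21-sw))
    f,t=st(); a=CY+np.pi-sw; tang=np.array([-np.sin(a),np.cos(a)]); ft=f[:2]@tang
    if f0 is None: f0=0
    if sw<.2: print(round(sw,3),"tang",round(ft,2),np.round(f,1),round(t[2],2))
    if abs(ft)>14: break
print(r.state()["tool_pos"],spin_xy(0),r.state()["time_s"],sw)
E
```

```text
-0.3569890367822947
hit False
0.15081699310653882 43.867807388305664 [0.32 1.88 2.09] [0.15 0.05 0.06]
0.11 tang 1.66 [-8.3  0.6 10.9] 0.01
0.06 tang 1.96 [-8.4 -0.1 11.9] 0.05
0.04 tang 0.03 [-8.   1.6 12.2] -0.03
0.02 tang 0.05 [-7.6  1.4 11.5] 0.02
0 tang -0.97 [-7.5  2.2 11.6] -0.02
-0.01 tang -3.06 [-7.3  4.2 11.3] -0.13
-0.02 tang -6.68 [-6.5  7.7 11.9] -0.13
-0.03 tang -10.08 [-6.1 11.  10.8] -0.12
[0.52028605 0.089881   0.19167287] [0.523  0.0905] 95.575 -0.03
```

The stop was felt at swing ≈ -0.005. Next I'll screw clockwise (down) until it goes stiff.

```bash
python3 - <<'E'
from h import *
off=np.array([.530,.122])-spin_xy(.21); sw=-.012; xy=spin_xy(sw)+off; z=.191; y=1.5676+.21-sw
y=1.5676-1.0+1.21+.03
r.line_to([*xy,z],speed=.02)
n=0
d=.2; tot=0
while tot<3.0:
    y-=d; tot+=d; z-=.0038*d; r.line_to([*xy,z],speed=.003,rotation=down(y)); r.hold(.1)
    f,t=st(); print(round(tot,2),np.round(f,1),round(t[2],2),round(r.state()["joint_positions"][5],2))
    if tot>1.1: d=.05
    if abs(t[2])>.8: break
print(r.state()["tool_pos"],r.state()["time_s"])
E
```

```text
0.2 [-8.   4.3 11.6] -0.17 -1.58
0.4 [-7.6  5.3 12.9] -0.17 -1.38
0.6 [-8.   5.2 11.9] -0.09 -1.18
0.8 [-6.8  6.9 11.6] -0.12 -0.98
1.0 [-7.1  7.5 11.3] -0.18 -0.78
1.2 [-6.2  7.  11.4] -0.17 -0.58
1.25 [-7.   7.7 10.3] -0.14 -0.53
1.3 [-5.9  7.7 10.6] -0.11 -0.48
1.35 [-5.3  7.3 10.6] -0.14 -0.43
1.4 [-7.   7.8  9.5] -0.12 -0.38
1.45 [-6.7  8.5 11.8] -0.07 -0.33
1.5 [-6.2  8.9 12.9] -0.05 -0.28
1.55 [-7.3  8.4 13.2] 0.02 -0.23
1.6 [-6.7  8.3 12.9] 0.09 -0.18
1.65 [-6.9  9.3 14.4] 0.27 -0.13
1.7 [-7.5  9.4 13.6] 0.25 -0.08
1.75 [-8.1  8.  15.8] 0.34 -0.03
1.8 [-7.7  9.2 16.7] 0.43 0.02
1.85 [-7.3  9.  17. ] 0.53 0.07
1.9 [-7.1  7.7 17.3] 0.62 0.12
1.95 [-7.9  8.5 18.8] 0.68 0.17
2.0 [-7.7  8.4 18.7] 0.73 0.22
2.05 [-7.4  9.1 19.5] 0.85 0.27
[0.52130721 0.09196548 0.18526614] 104.8083
```

```bash
python3 - <<'E'
from h import *
p=r.state()["tool_pos"]
r.command_gripper(.5); r.line_to([p[0],p[1],.27],speed=.1); r.reach([.45,-.15,.35],down(0)); r.hold(.3)
a=r.capture("side"); b=r.capture("wrist")
print(np.round(proj(a,[*SEAT,.1])),proj(b,[*SEAT,.1]), st()[0], r.state()["time_s"])
A=cv2.resize(a["img"][80:200,200:350],(400,320),interpolation=2); u,v=np.int32(proj(b,[*SEAT,.1])); 
r.reach([.523,-.02,.32],down(0)); b=r.capture("wrist"); u,v=np.int32(proj(b,[*PIL,.148])); im=b["img"].copy()
for q in ([*PIL,.148],[*SEAT,.203]): cv2.circle(im,tuple(np.int32(proj(b,q))),2,(0,255,0),-1)
B=cv2.resize(im[0:140,250:425],(400,320)); cv2.imwrite("pics/fin.png",np.hstack([A,B]))
for d in r.landmark_of("knob_a","wrist")[:1]: print(d["p"],at_z(b,d["uv"],.192))
E
```

```text
[262. 143.] [381.58139201 -41.05410186] [ 0.07519392 -0.19565916  0.26963079] 107.65
0.78 [0.52048186 0.0894184  0.192     ]
```

View pics/fin.png

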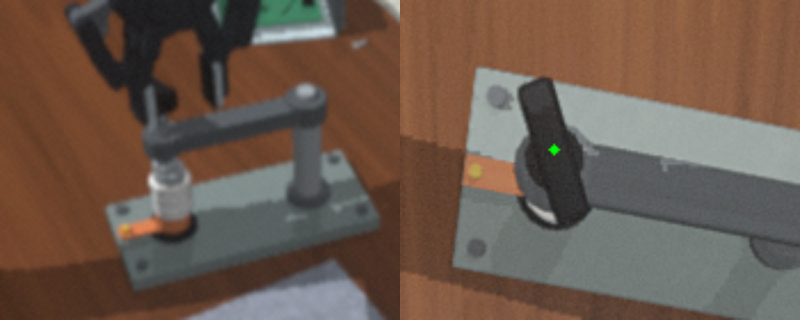

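The arm is at its stop and the stack is clamped upright. The bar angle (about 1.79 rad) shows the fingers twisted roughly 0.4 rad on the bar at the end. I'll check with one firmer re-grip that it really is tight.

```bash
python3 - <<'E'
from h import *
xy=np.array([.5215,.0905]); y=.22; z=.1855
r.command_gripper(.5); r.reach([*xy,.26],down(y)); print(r.line_to([*xy,z],speed=.06,threshold=8)); r.command_gripper(0,90)
z=r.state()["tool_pos"][2]; b=st()[1][2]; print(r.state()["finger_gap"],*[np.round(v,2) for v in st()])
for i in range(10):
    y-=.04; r.line_to([*xy,z],speed=.02,rotation=down(y)); r.hold(.1); f,t=st(); print(np.round(f,1),round(t[2],2))
    if t[2]-b>1.3: break
r.command_gripper(.5); r.line_to([*xy,.27],speed=.1); r.reach([.523,-.02,.32],down(0)); r.hold(.3)
c=r.capture("wrist"); s=r.capture("side"); A=cv2.resize(s["img"][80:200,200:350],(400,320),interpolation=2)
cv2.imwrite("pics/fin2.png",np.hstack([A,cv2.resize(c["img"][0:140,250:425],(400,320))])); print(r.state()["time_s"])
E
```

```text
False
0.13876817716506243 [-2.44 -0.49  5.54] [-0.07  0.61  0.19]
[-3.7 -1.2  3.7] 0.22
[-4.5 -1.2  2.5] 0.27
[-4.8 -1.   1.8] 0.28
[-5.2 -0.   2.3] 0.4
[-5.2 -1.6  2.3] 0.44
[-5.  -1.4  2.1] 0.48
[-5.9 -0.9  1.7] 0.51
[-6.4 -0.8  0.5] 0.67
[-5.4 -0.3  1.8] 0.68
[-5.4 -0.1 -0.1] 0.74
116.8083
```

View pics/fin2.png

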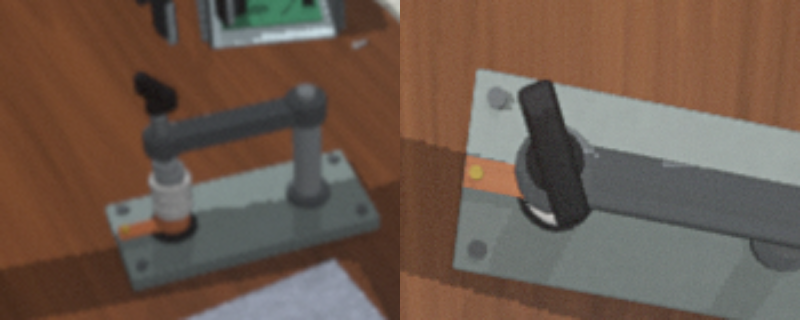

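The knob didn't move under about 0.7 N m, the pad is on the disc and the arm is at its stop, so it is tight. I'm handing the job in.

```bash
python3 -c "
from h import *
print(r.sign_off())"
```

```text
the job is handed in; nothing more can be done
None
```

I handed the job in with all three capsules and the disc stacked centred on the seat, the arm back at its stop and the pad screwed down tight; I did not measure the pad force, and `sign_off` returned no verdict.

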